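# Turn a stacked parts tote half round and nest it

### The job

The small parts tote is sitting stacked on top of the larger tote in the bench cradle because it is the wrong way round. Lift it clear, turn it half a turn and nest it inside the larger tote, feeling for the slots and pressing it gently but fully home past the sprung balls; let go of it level, with the bearing ring still in it. Never drop, force or ram it, and leave the other things on the bench where they are.

Things in the scene. Friction and masses are not known exactly. Their poses are not given: they have to be found in the camera images.
- cradle: Low wooden cradle fixed to the bench, 260 (x) x 156 (y) x 31 mm; origin at the centre of its underside on the bench, x along its length, z up. In it, axes parallel, stands the larger tote: open, steel, 214 (x) x 120 (y) x 70 mm, walls 4 mm, underside 16 mm, inner floor 20 mm and rim 86 mm above this origin. Centred in y; its place along x is not reported, see cradle_rim.
- cradle_rim (a point): Point fixed to the cradle, 86 mm above its origin: middle of the larger tote's mouth if that stood centred. The larger tote really stands up to 12.5 mm off this point either way along the cradle's x: find it by feel or by eye. It slides stiffly in x (about 18 N, at most 14 mm from centre).
- cradle_slot (a point): Point fixed to the cradle at x = +50, y = +58, z = 86 mm: mouth of one slot, again if the larger tote stood centred. Each long wall of that tote has two upright slots open at the rim, 19 mm wide in x, 57 mm deep, centred at x = +50 and x = -20 mm from the tote's middle.
- cradle_ball (a point): Point fixed to the cradle at x = +10, y = +51, z = 39.5 mm: sprung steel ball, radius 8 mm, in the larger tote's long wall if it stood centred; another at y = -51. They stand 9 mm into the tote. The small tote's side beads catch on them about 18 mm short of home and must be pushed down past them with roughly 10 to 15 N in all.
- sorter: Small open aluminium parts tote, 150 (x) x 92 (y) x 60 mm, about 0.4 kg with its load; origin at the centre of its underside, x along its length, z up. Round beads along both long sides, 10 mm above the underside, make it 100 mm wide. It starts stacked: x opposite to the cradle's x, lugs on the larger tote's rim, origin 74 mm above the cradle's.
- sorter_grip (a point): Middle of the small tote's upright grip block, 96 mm above its underside: 20 mm in x by 44 mm in y, from 56 to 112 mm above the underside, so it can be pinched either way round.
- sorter_lug (a point): Underside of one lug, at x = +50, y = +58, z = 12 mm of the small tote. Four lugs, 16 mm wide in x and 12 mm high, stick out of its long sides to 62 mm from the middle, at x = +50 and x = -20 mm. With the small tote's x along the cradle's x they fit the slots, 1.5 mm to spare on each side in x; then it goes down until its origin is 20 mm above the cradle's, on the larger tote's floor.
- sorter_front (a point): Point on the top edge of the small tote's +x end wall (75 mm from its middle, 60 mm above its underside).
- bearing: Steel bearing ring lying in the small tote's -x compartment, outer diameter 52, bore 24, height 15 mm, 80 g; origin at the centre of its underside. It rides along.
- barrel: Bystander: finned aluminium engine cylinder, 116 x 116 x 105 mm, 2.2 kg; origin under its centre.
- socket: Bystander: steel socket, 26 mm diameter, 34 mm tall, standing at the end of the cradle; origin under its centre.
- plug: Bystander: white ceramic insulator, 20 mm diameter, 45 mm tall, standing at the end of the cradle; origin under its centre.
Not all that is in view belongs to the job. What is shaped like the sorter but purple or turquoise is not meant. Leave any blue look-alike of the bearing alone.

How it is judged:
By the outcome, as a careful person would: the job done as asked, in the order asked, and still so for the second after the job is handed in, with the robot touching nothing.
It also fails if it takes over 61 s, if anything falls off the work surface, if the arm or the gripper's body presses on something with over 40 N, if the wrist force passes 120 N, or if a joint passes its speed limit or range.

### The arm

A 6-joint arm with a two-finger parallel gripper is mounted at the origin on the work surface. World frame = base frame: x ahead of the robot, y to its left, z up, the work surface at z = 0. Lengths are in mm, angles in rad, forces in N, time in s.
With the tool pointing down it reaches from about 300 to 775 mm from the base axis. Payload 14.6 kg.
Tool frame: the origin (TCP) lies at the very end of the fingers, on their centre line; the grasp point (between the pads) lies 19 mm behind it; z points along the fingers, y is the direction in which the jaws open and shut (so a half turn about z gives the same grasp; the last joint's range is limited). The gripper opens to 94 mm and grips with 3 to 60 N. Pads are 16 mm wide; open, the fingers measure 119 mm over their backs; the gripper's body (75 mm by 177 mm) begins 78 mm behind the grasp point.
Start: joints at [1.089, 0.3, 1.521, -0, 1.321, -0.067], TCP at [221.65, 503.349, 205.446] pointing down, gripper open.
Joint ranges: [-3.03, 3.03], [-0.79, 2.21], [0.23, 2.52], [-1.04, 4.18], [0, 3.07], [-2.55, 2.55]. Speed limits (rad/s): [2.22, 2.22, 2.57, 3.14, 3.14, 3.14].

### API

Orientations are given as [roll, pitch, yaw] about the fixed x, y, z axes, in that order (R = Rz(yaw) Ry(pitch) Rx(roll)).
In Python, from cell import manip gives the robot as it stands.
- The arm moves only by the shell command python3 -m pendant 'ROWS' [FORCE]. ROWS is JSON, a list of rows, each an object with "claw": the finger opening in m, from 0 to 0.094; "delta_pos": the shift along the tool's x, y, z in m, a list of three; "rotation": the turn, a rotation vector about the tool's x, y, z in rad, a list of three. A call has 1 to 10 rows; each row is the pose to reach, as a shift and turn from the pose measured when the call began, along the tool's axes at that moment; what a row does not reach only later rows make up. A row lasts 1/8 s, in which the tool goes at most 62.5 mm and 10.7 degrees, less where a joint would pass 70% of its speed; a pose out of reach is approached as far as the arm can. A call with a gripper value outside its range is refused whole. The fingers move at their own pace and stop on an object; FORCE is the grip in N (left out, the last holds). Time passes only in rows, so rows that repeat a pose let the fingers close. It gives the time, the measured TCP pose, the force and the opening at its end, in the units of the state.
- manip.read_state(): the state, without advancing time (a new reading comes with each control period).
- manip.camera(name): name is "side" or "top" or "wrist"; returns the picture (420x560x3 uint8, red, green, blue); there is no depth.
- manip.camera_model(name): a dict with "fx", "fy", "cx", "cy" (pixels), "cam_to_world" (4x4, takes a point from camera to world coordinates); the wrist camera has in their place "T_tool_cam" (4x4, takes a point from camera to tool coordinates, whose origin is the TCP and whose axes are the flange's). Camera axes: x right, y up, looking along -z (the intrinsics and any distortion apply to the point x, -y, -z); pixel columns grow to the right and rows downward; lengths in mm; the calibration is good to about 2 mm. A picture is of the moment at which its call begins: read the wrist's pose just before it. camera_model takes no time and is no camera call.
- manip.sign_off(): hands the job in, once; it reports no verdict.
The state is a dict: "clock": time; "joints": joint angles; "qd": joint speeds; "effort": joint torques, N m; "eef_pos": TCP position; "eef_rot": TCP orientation; "wrist_force": force on the tool from outside, world axes, zero at the start; "moment": the same for the moment, N m; "finger_gap": finger opening in mm.
Only numpy, scipy, OpenCV 4.12 (cv2) and the standard library are available. Lean on these libraries where they do the work, as an engineer would, in place of code of your own. Each camera call takes 0.05 s, during which the arm holds its last target.

## Working session

There is one attempt and no reset: what is moved stays moved. The work goes in short steps, Python scripts to look and compute and a shell command to move; the robot and the scene stay as the last step left them, time stands still between calls to the robot, and variables do not carry over. Pictures are saved under pics/ and viewed, and the job is handed in when it is done.

```bash
mkdir -p pics; ls; python3 - <<'E'
from cell import manip
import cv2,json
print(manip.read_state())
for n in("side","top","wrist"):
    m=manip.camera_model(n);print(n,m)
    im=manip.camera(n);cv2.imwrite(f"pics/{n}0.png",im[:,:,::-1])
E
```

```text
pics
{'clock': 0.0, 'joints': array([ 1.08940282e+00,  3.00479522e-01,  1.52162923e+00,  4.87426769e-06,
        1.32068864e+00, -6.66120426e-02]), 'qd': array([-0.00020519,  0.00035504,  0.00117801,  0.00158615,  0.00040717,
       -0.00143189]), 'effort': array([ 1.91953179e-03, -5.31814027e+01, -3.52734232e+01,  7.09295855e-02,
        2.43754615e-02, -9.26822872e-05]), 'eef_pos': array([221.52191471, 503.10999841, 204.86134313]), 'eef_rot': array([-3.14039090e+00, -8.49015543e-05,  2.72680993e+00]), 'wrist_force': array([-0.29709866, -0.12691408,  0.29312376]), 'moment': array([0.00710011, 0.02625386, 0.01188429]), 'finger_gap': 93.79524460350245}
side {'fx': 417.27489576873955, 'fy': 417.27489576873955, 'cx': 286.99675936928435, 'cy': 208.3701970048949, 'cam_to_world': array([[ 9.72109221e-01,  1.15529770e-01, -2.04099327e-01,
         3.43431198e+02],
       [-2.33634692e-01,  5.52949092e-01, -7.99788805e-01,
        -7.50882233e+02],
       [ 2.04571212e-02,  8.25166755e-01,  5.64518673e-01,
         6.62184045e+02],
       [ 0.00000000e+00,  0.00000000e+00,  0.00000000e+00,
 
[... 254 characters left out ...]
,  2.30158794e-02,  1.58148808e-02,
         7.85159977e+00],
       [ 1.98281017e-02,  1.86183439e-01,  9.82314905e-01,
         1.16477785e+03],
       [ 0.00000000e+00,  0.00000000e+00,  0.00000000e+00,
         1.00000000e+00]])}
wrist {'fx': 366.37129757454915, 'fy': 366.37129757454915, 'cx': 282.89671345876354, 'cy': 211.95490020411586, 'T_tool_cam': array([[-1.01464482e-04,  9.69376186e-01,  2.45580534e-01,
         7.14833796e+01],
       [ 9.99999727e-01, -8.12721071e-05,  7.33965742e-04,
         6.62373534e-01],
       [ 7.31447760e-04,  2.45580542e-01, -9.69375914e-01,
        -1.79905138e+02],
       [ 0.00000000e+00,  0.00000000e+00,  0.00000000e+00,
         1.00000000e+00]])}
```

View pics/side0.png

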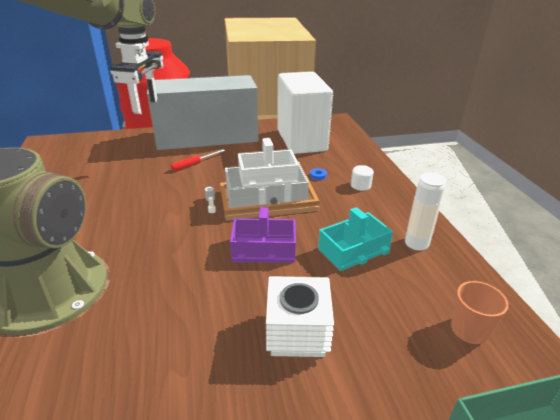

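View pics/top0.png

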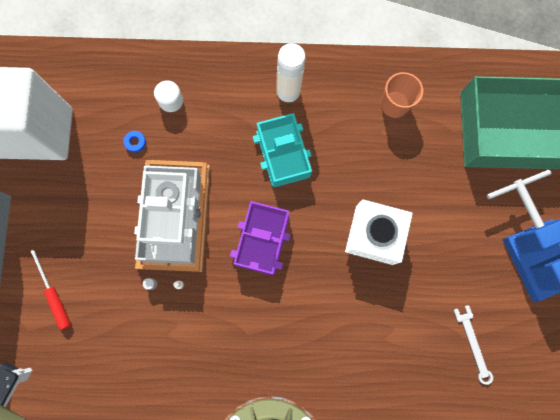

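View pics/wrist0.png

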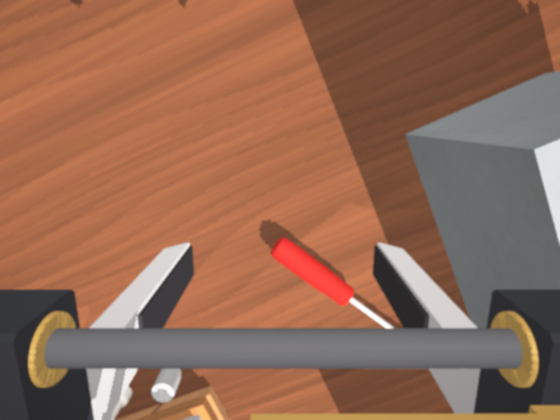

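The side view shows the grey tote stacked in the wooden cradle at about (268,185). The purple (264,238) and turquoise (355,240) look-alikes are decoys. In the top view, the grey one is at (168,215), purple at (262,238), turquoise at (283,150) and the blue ring at (134,142). Next I'll enlarge the grey one.

```bash
python3 - <<'E'
import cv2
a=cv2.imread("pics/top0.png")[150:300,120:240];cv2.imwrite("pics/topc.png",cv2.resize(a,None,fx=4.9,fy=4,interpolation=3) if 0 else cv2.resize(a,None,fx=4,fy=4,interpolation=cv2.INTER_CUBIC))
a=cv2.imread("pics/side0.png")[130:225,195:335];cv2.imwrite("pics/sidec.png",cv2.resize(a,None,fx=5,fy=5,interpolation=cv2.INTER_CUBIC))
E
```

```text
(no output)
```

View pics/topc.png

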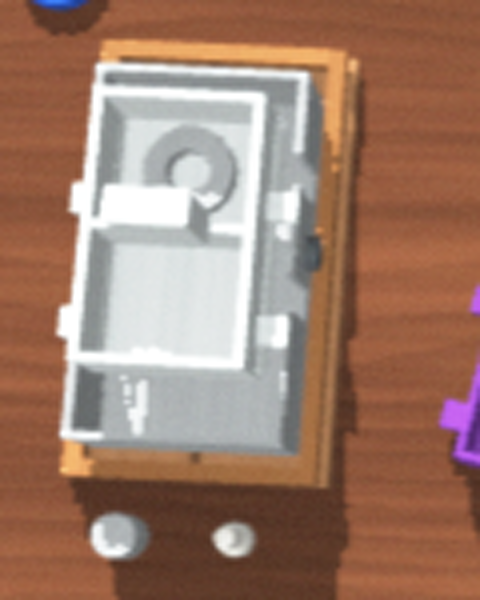

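View pics/sidec.png

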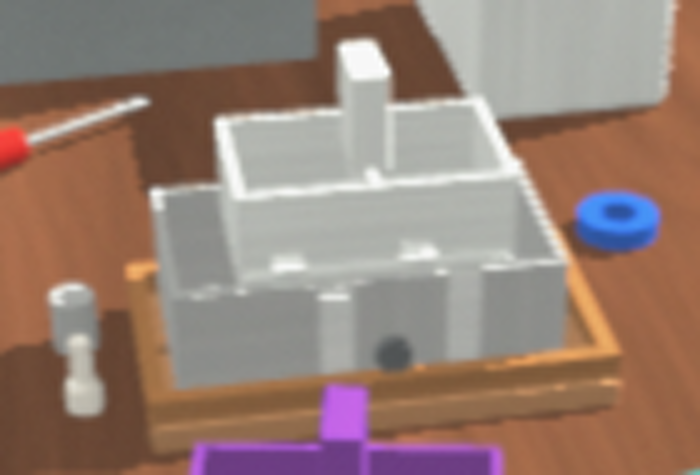

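```bash
cat > h.py <<'E'
import numpy as np,cv2
from cell import manip
from scipy.optimize import least_squares
from scipy.spatial.transform import Rotation as R
def proj(m,P,T=None):
    T=np.array(m["cam_to_world"]) if T is None else T
    p=(np.asarray(P,float).reshape(-1,3)-T[:3,3])@T[:3,:3]
    return np.c_[m["cx"]+m["fx"]*p[:,0]/-p[:,2], m["cy"]+m["fy"]*-p[:,1]/-p[:,2]]
def tool_T(s):
    T=np.eye(4);T[:3,:3]=R.from_euler('xyz',s["eef_rot"]).as_matrix();T[:3,3]=s["eef_pos"];return T
def c2w(p,P):
    c,s=np.cos(p[2]),np.sin(p[2]);P=np.asarray(P,float)
    return np.c_[p[0]+c*P[:,0]-s*P[:,1],p[1]+s*P[:,0]+c*P[:,1],P[:,2]]
def box(cx,cy,z,lx,ly): return [[cx+a*lx/2,cy+b*ly/2,z] for a,b in((1,1),(1,-1),(-1,-1),(-1,1))]
E
python3 - <<'E'
from h import *
tm=manip.camera_model("top");sm=manip.camera_model("side")
tc=lambda L:np.array(L)/4+[120,150]
sc=lambda L:np.array(L)/5+[195,130]
# order: (+x,+y),(+x,-y),(-x,-y),(-x,+y)
rimT=tc([(98,66),(312,72),(300,452),(62,438)]); rimS=sc([(563,262),(172,296),(153,190)])
sT=tc([(93,88),(267,93),(247,368),(72,360)]); sS=sc([(480,100),(520,175),(240,195),(218,120)])
gT=tc([(103,186),(188,188),(190,222),(103,222)])
cT=tc([(103,42),(62,475)])
# cradle x,y,yaw, s, sorter dx,dy
def res(p,full=False):
    r=[proj(tm,c2w(p,box(p[3],0,86,214,120)))-rimT,
       proj(sm,c2w(p,np.array(box(p[3],0,86,214,120))[1:]))-rimS,
       proj(tm,c2w(p,box(p[4],p[5],134,150,92)))-sT, proj(sm,c2w(p,box(p[4],p[5],134,150,92)))-sS,
       proj(tm,c2w(p,box(p[4],p[5],186,20,44)))-gT,
       proj(tm,c2w(p,np.array(box(0,0,31,260,156))[[0,3]]))-cT]
    if full:
        for x in r: print(np.round(x,1).tolist())
    return np.concatenate([x.ravel() for x in r])
o=least_squares(res,[400,250,0,0,0,0],loss='soft_l1');res(o.x,1);print(np.round(o.x,3))
p=o.x
for n,m in(("top",tm),("side",sm)):
    im=cv2.imread(f"pics/{n}0.png");k=5;o_=(120,150) if n=="top" else (195,130);w=(120,120) if n=="top" else (140,95)
    im=cv2.resize(im[o_[1]:o_[1]+w[1],o_[0]:o_[0]+w[0]],None,fx=k,fy=k,interpolation=2)
    for b,c in((box(0,0,31,260,156),(0,0,255)),(box(0,0,0,260,156),(0,0,255)),(box(p[3],0,86,214,120),(0,255,0)),(box(p[4],p[5],134,150,92),(255,0,0)),(box(p[4],p[5],186,20,44),(255,0,255))):
        q=(proj(m,c2w(p,b))-o_)*k+k/2
        cv2.polylines(im,[q.astype(int)],True,c,1)
    cv2.imwrite(f"pics/{n}_ov.png",im)
E
```

```text
[[1.1, -0.4], [0.2, 0.0], [-3.0, -1.1], [1.9, 0.5]]
[[0.5, -0.4], [-0.7, 0.7], [-1.5, -0.1]]
[[0.7, -0.7], [-0.5, -0.4], [-0.3, -0.6], [-0.1, -0.1]]
[[-0.6, -1.2], [-0.8, -1.0], [-1.0, 0.1], [-1.1, -0.9]]
[[0.8, -0.6], [1.1, -0.3], [-0.1, 0.7], [0.0, -0.0]]
[[-1.0, -0.3], [-0.2, 0.2]]
[ 5.37387e+02  2.37924e+02 -1.30000e-02 -6.37000e+00  6.26000e-01
  3.53300e+00]
```

View pics/top_ov.png

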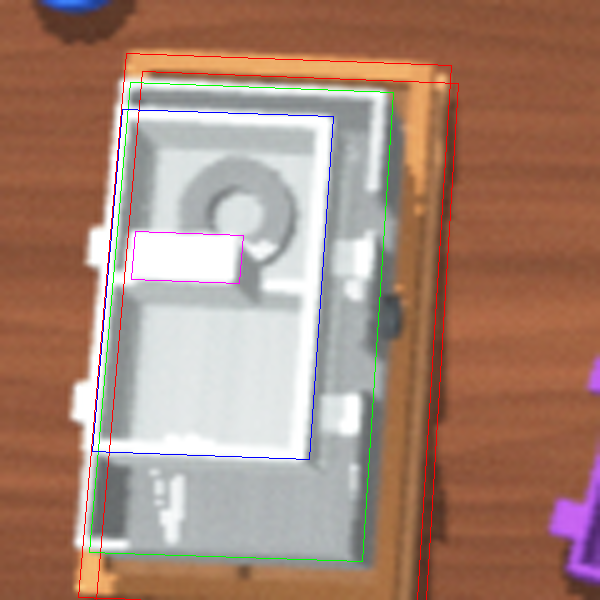

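View pics/side_ov.png

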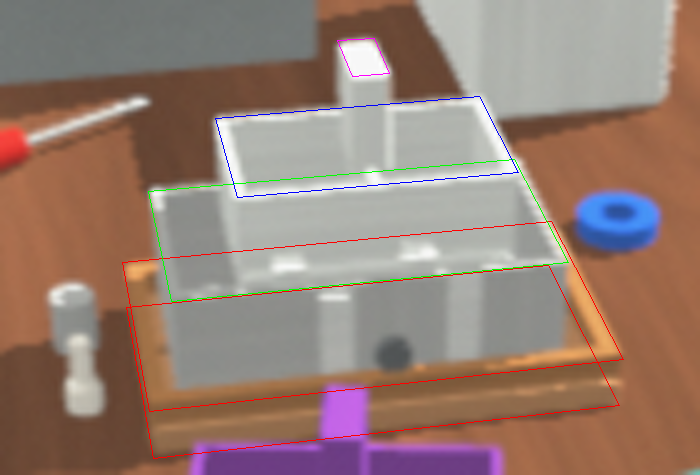

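```bash
python3 -m pendant '[{"claw":0.094,"delta_pos":[-0.04,-0.011,-0.01],"rotation":[0,0,-0.04]},{"claw":0.094,"delta_pos":[-0.09,-0.025,-0.02],"rotation":[0,0,-0.09]},{"claw":0.094,"delta_pos":[-0.145,-0.041,-0.03],"rotation":[0,0,-0.15]},{"claw":0.094,"delta_pos":[-0.2,-0.057,-0.035],"rotation":[0,0,-0.2]},{"claw":0.094,"delta_pos":[-0.255,-0.072,-0.035],"rotation":[0,0,-0.26]},{"claw":0.094,"delta_pos":[-0.31,-0.088,-0.035],"rotation":[0,0,-0.31]},{"claw":0.094,"delta_pos":[-0.36,-0.102,-0.035],"rotation":[0,0,-0.36]},{"claw":0.094,"delta_pos":[-0.39,-0.11,-0.035],"rotation":[0,0,-0.4]},{"claw":0.094,"delta_pos":[-0.396,-0.112,-0.035],"rotation":[0,0,-0.4]},{"claw":0.094,"delta_pos":[-0.396,-0.112,-0.035],"rotation":[0,0,-0.4]}]'; python3 - <<'E'
from h import *
s=manip.read_state();print(s)
im=manip.camera("wrist");cv2.imwrite("pics/w1.png",im[:,:,::-1])
np.save("w1T.npy",tool_T(s)@manip.camera_model("wrist")["T_tool_cam"])
E
```

```text
clock: 1.4
eef_pos: [538.5, 241.4, 239.9]
eef_rot: [-3.141, -0.001, 3.126]
wrist_force: [-0.3, 0.5, -0.6]
finger_gap: 94.1
{'clock': 1.4, 'joints': array([ 3.59564942e-01,  3.68292347e-01,  1.35054514e+00, -4.19460621e-04,
        1.42390995e+00, -1.19554819e+00]), 'qd': array([ 1.98506529e-02, -1.18355808e-02,  7.60998050e-03,  3.78469298e-05,
       -1.08466978e-03,  1.81743484e-03]), 'effort': array([ -1.66459098, -57.3399961 , -36.70874476,  -0.05802199,
         0.07323184,  -0.15381211]), 'eef_pos': array([538.47737411, 241.39750838, 239.86050421]), 'eef_rot': array([-3.14078341e+00, -9.22391090e-04,  3.12597072e+00]), 'wrist_force': array([-0.26014944,  0.51208307, -0.64060904]), 'moment': array([ 0.03826419,  0.01082987, -0.0165654 ]), 'finger_gap': 94.06740085246807}
```

View pics/w1.png

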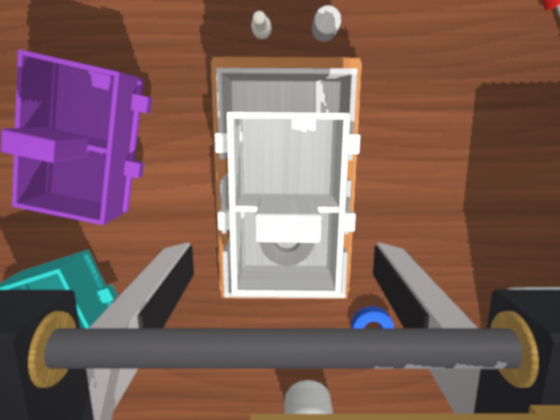

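The wrist view shows the grey sorter block top at (289,227) between the fingers, with slots and lugs at (222,143), (354,143), (222,218) and (350,221). The larger tote's far end wall is at row ~70. Purple and turquoise are off to the left. I'll refine using this view.

```bash
python3 - <<'E'
from h import *
im=cv2.imread("pics/w1.png")
a=cv2.resize(im[50:200,205:375],None,fx=4.5,fy=4,interpolation=2) if 0 else cv2.resize(im[50:190,205:375],None,fx=4,fy=4,interpolation=2)
cv2.imwrite("pics/w1a.png",a)
cv2.imwrite("pics/w1b.png",cv2.resize(im[180:305,205:375],None,fx=4,fy=4,interpolation=2))
E
```

```text
(no output)
```

View pics/w1a.png

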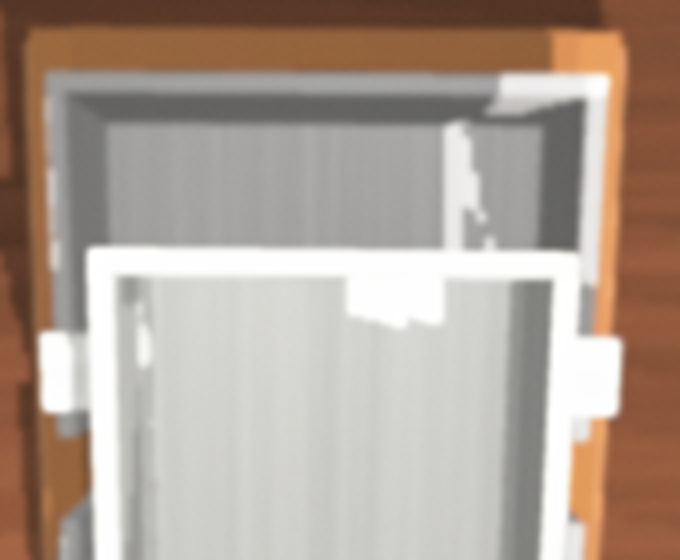

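View pics/w1b.png

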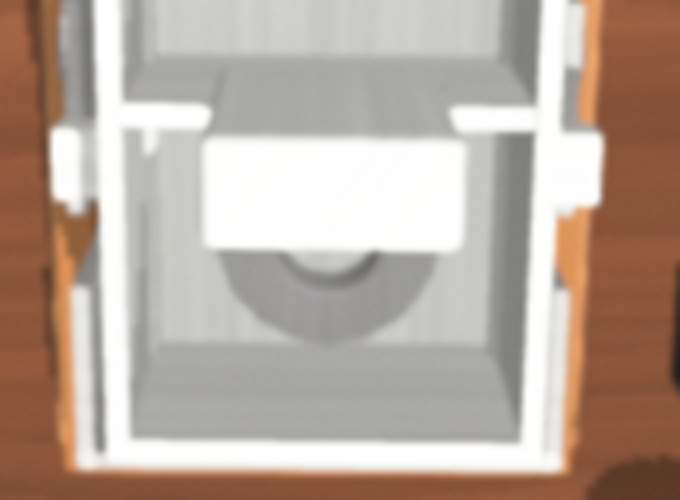

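```bash
cat > fit.py <<'E'
from h import *
m=manip.camera_model("wrist");T=np.load("w1T.npy")
A=lambda L:np.array(L,float)/4+[205,50]-.4
B=lambda L:np.array(L,float)/4+[205,180]-.4
def res(p,full=False):
    P=lambda pts:proj(m,c2w(p,pts),T)
    s=p[3]
    q=np.array([p[4],p[5],0]);c,sn=np.cos(p[6]),np.sin(p[6])
    def S(x,y,z): # sorter x opposite: feature at sorter (x,y)
        x,y=-x,-y
        return [p[4]+c*x-sn*y,p[5]+sn*x+c*y,74+z]
    n=np.nan
    L=[("rim",P([[s-107,-60,86],[s-107,60,86]]),A([(46,74),(610,74)])),
       ("slot-",P([[s-29.5,-60,86],[s-10.5,-60,86],[s-29.5,60,86],[s-10.5,60,86]]),A([(n,438),(n,500),(n,440),(n,520)])),
       ("slot+",P([[s+59.5,-60,86],[s+59.5,60,86]]),B([(n,285),(n,287)])),
       ("cr",P([[-130,-78,31],[-130,78,31]]),A([(28,30),(624,32)])),
       ("srim",P([S(75,46,60),S(75,-46,60)]),A([(88,250),(578,253)])),
       ("srim2",P([S(-75,0,60)]),B([(n,469)])),
       ("grip",P([S(10,22,112),S(10,-22,112),S(-10,-22,112),S(-10,22,112)]),B([(203,135),(466,137),(462,249),(205,250)])),
       ("lugA",P([S(58,62,24),S(42,62,24),S(58,-62,24),S(42,-62,24)]),A([(40,332),(40,413),(620,338),(620,416)])),
       ("lugB",P([S(-12,62,24),S(-28,62,24),S(-12,-62,24),S(-28,-62,24)]),B([(52,127),(52,205),(602,132),(602,208)]))]
    if full:
        for k,a,b in L: print(k,np.round(a-b,1).tolist())
    return np.nan_to_num(np.concatenate([(a-b).ravel() for k,a,b in L]),nan=0.)
o=least_squares(res,[537,238,-.013,-6,0,0,0],loss='soft_l1');res(o.x,1);print(np.round(o.x,4))
g=c2w(o.x,[[o.x[4],o.x[5],170]]);print("grip",g)
E
python3 fit.py
```

```text
rim [[0.3, -0.7], [-0.3, -0.1]]
slot- [[nan, -0.6], [nan, 4.7], [nan, -0.5], [nan, 0.3]]
slot+ [[nan, 0.3], [nan, 0.3]]
cr [[-4.2, -0.0], [4.5, 0.1]]
srim [[0.3, 0.3], [-0.1, 0.2]]
srim2 [[nan, -2.0]]
grip [[-0.8, -0.1], [0.3, -0.2], [0.3, 0.6], [-0.9, -0.0]]
lugA [[0.5, 0.9], [1.3, -0.5], [-0.2, 0.3], [-1.3, -0.4]]
lugB [[0.6, 1.1], [1.3, -1.5], [-0.1, 0.7], [-1.0, -1.4]]
[ 5.378218e+02  2.445372e+02 -1.970000e-02 -6.366500e+00 -3.603000e-01
  7.335000e-01 -1.700000e-03]
grip [[537.47606539 245.2776659  170.        ]]
```

Wrist fit: larger tote offset s ≈ −6.4 mm, cradle yaw −0.020, grip at (537.5, 245.3, 170). Heights and sizes agree to under 1 px. The top/side fit agrees on s, and its y differs by 4 mm. The wrist view is the direct one, so I'll use that and descend.

```bash
python3 -m pendant '[{"claw":0.094,"delta_pos":[0.001,0.004,0.02],"rotation":[0,0,0.005]},{"claw":0.094,"delta_pos":[0.001,0.004,0.05],"rotation":[0,0,0.005]},{"claw":0.094,"delta_pos":[0.001,0.004,0.075],"rotation":[0,0,0.005]},{"claw":0.094,"delta_pos":[0.001,0.004,0.086],"rotation":[0,0,0.005]},{"claw":0.094,"delta_pos":[0.001,0.004,0.089],"rotation":[0,0,0.005]},{"claw":0.094,"delta_pos":[0.001,0.004,0.089],"rotation":[0,0,0.005]}]'; python3 - <<'E'
from h import *
s=manip.read_state()
im=manip.camera("wrist");cv2.imwrite("pics/w2.png",im[:,:,::-1])
np.save("w2T.npy",tool_T(s)@manip.camera_model("wrist")["T_tool_cam"])
E
```

```text
clock: 2.2
eef_pos: [537.3, 246.1, 151.9]
eef_rot: [-3.141, 0.0, 3.122]
wrist_force: [0.1, -0.1, -0.7]
finger_gap: 94.0
```

View pics/w2.png

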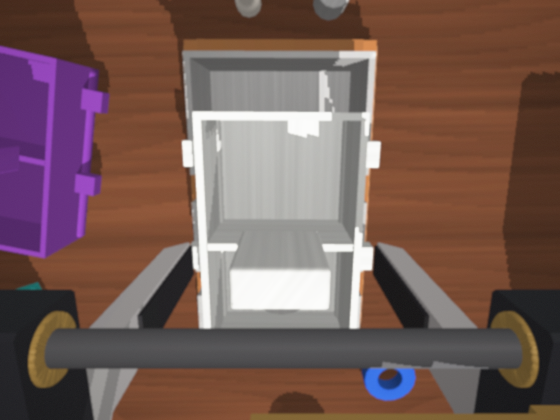

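The block spans columns 230–330 and the fingers 190–375, so it is centred to about 1 mm. I'll close gently, then firm up the grip.

```bash
python3 -m pendant '[{"claw":0.06,"delta_pos":[0,0,0],"rotation":[0,0,0]},{"claw":0.05,"delta_pos":[0,0,0],"rotation":[0,0,0]},{"claw":0.035,"delta_pos":[0,0,0],"rotation":[0,0,0]},{"claw":0.035,"delta_pos":[0,0,0],"rotation":[0,0,0]},{"claw":0.035,"delta_pos":[0,0,0],"rotation":[0,0,0]},{"claw":0.035,"delta_pos":[0,0,0],"rotation":[0,0,0]}]' 15; python3 -m pendant '[{"claw":0.035,"delta_pos":[0,0,0],"rotation":[0,0,0]},{"claw":0.035,"delta_pos":[0,0,0],"rotation":[0,0,0]}]' 45
```

```text
clock: 3.0
eef_pos: [537.5, 245.9, 152.0]
eef_rot: [-3.141, 0.001, 3.122]
wrist_force: [0.2, -1.4, 0.6]
finger_gap: 43.8
clock: 3.25
eef_pos: [537.5, 245.9, 152.0]
eef_rot: [-3.141, 0.001, 3.122]
wrist_force: [-0.1, -1.4, -0.1]
finger_gap: 43.9
```

```bash
python3 -m pendant '[{"claw":0.035,"delta_pos":[0,0,-0.003],"rotation":[0,0,0]},{"claw":0.035,"delta_pos":[0,0,-0.008],"rotation":[0,0,0]},{"claw":0.035,"delta_pos":[0,0,-0.015],"rotation":[0,0,0]},{"claw":0.035,"delta_pos":[0,0,-0.026],"rotation":[0,0,0]},{"claw":0.035,"delta_pos":[0,0,-0.04],"rotation":[0,0,0]},{"claw":0.035,"delta_pos":[0,0,-0.055],"rotation":[0,0,0]},{"claw":0.035,"delta_pos":[0,0,-0.07],"rotation":[0,0,0]},{"claw":0.035,"delta_pos":[0,0,-0.08],"rotation":[0,0,0]},{"claw":0.035,"delta_pos":[0,0,-0.08],"rotation":[0,0,0]}]' 45;  python3 - <<'E'
from h import *
s=manip.read_state();print(s['wrist_force'],s['moment'])
for n in("wrist","side"):
    im=manip.camera(n);cv2.imwrite(f"pics/{n}3.png",im[:,:,::-1])
E
```

```text
clock: 4.38
eef_pos: [537.6, 246.0, 232.8]
eef_rot: [3.142, 0.002, 3.122]
wrist_force: [0.2, -0.3, -4.7]
finger_gap: 43.4
[ 0.20944161 -0.26413123 -4.74516247] [ 0.01014695  0.07514309 -0.05351667]
```

View pics/wrist3.png

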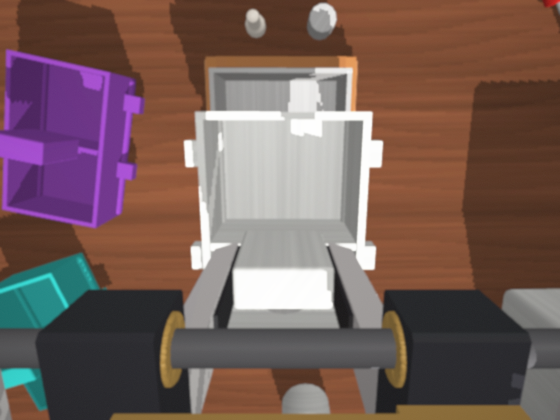

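View pics/side3.png

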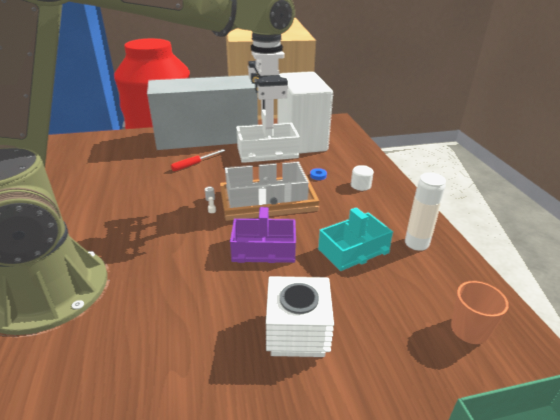

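```bash
python3 -m pendant '[{"claw":0.035,"delta_pos":[0,0,0],"rotation":[0,0,0.06]},{"claw":0.035,"delta_pos":[0,0,0],"rotation":[0,0,0.18]},{"claw":0.035,"delta_pos":[0,0,0],"rotation":[0,0,0.34]},{"claw":0.035,"delta_pos":[0,0,0],"rotation":[0,0,0.51]},{"claw":0.035,"delta_pos":[0,0,0],"rotation":[0,0,0.69]},{"claw":0.035,"delta_pos":[0,0,0],"rotation":[0,0,0.87]},{"claw":0.035,"delta_pos":[0,0,0],"rotation":[0,0,1.05]},{"claw":0.035,"delta_pos":[0,0,0],"rotation":[0,0,1.23]},{"claw":0.035,"delta_pos":[0,0,0],"rotation":[0,0,1.41]},{"claw":0.035,"delta_pos":[0,0,0],"rotation":[0,0,1.58]}]' 45
```

```text
clock: 5.72
eef_pos: [537.1, 245.8, 230.8]
eef_rot: [-3.14, 0.001, 1.536]
wrist_force: [0.4, 0.3, -5.0]
finger_gap: 43.6
```

```bash
python3 -m pendant '[{"claw":0.035,"delta_pos":[0,-0.001,0],"rotation":[0,0,0.18]},{"claw":0.035,"delta_pos":[0,-0.002,0],"rotation":[0,0,0.36]},{"claw":0.035,"delta_pos":[0,-0.003,0],"rotation":[0,0,0.54]},{"claw":0.035,"delta_pos":[0,-0.004,0],"rotation":[0,0,0.72]},{"claw":0.035,"delta_pos":[0,-0.006,0],"rotation":[0,0,0.9]},{"claw":0.035,"delta_pos":[0,-0.006,0],"rotation":[0,0,1.08]},{"claw":0.035,"delta_pos":[0,-0.006,0],"rotation":[0,0,1.26]},{"claw":0.035,"delta_pos":[0,-0.006,0],"rotation":[0,0,1.42]},{"claw":0.035,"delta_pos":[0,-0.006,0],"rotation":[0,0,1.52]},{"claw":0.035,"delta_pos":[0,-0.006,0],"rotation":[0,0,1.556]}]' 45;python3 -m pendant '[{"claw":0.035,"delta_pos":[0,0,0],"rotation":[0,0,0]},{"claw":0.035,"delta_pos":[0,0,0],"rotation":[0,0,0]}]' 45
python3 - <<'E'
from h import *
s=manip.read_state()
im=manip.camera("wrist");cv2.imwrite(f"pics/wrist4.png",im[:,:,::-1])
np.save("w4T.npy",tool_T(s)@manip.camera_model("wrist")["T_tool_cam"])
print(s['eef_pos'],s['eef_rot'],s['wrist_force'],s['moment'])
for n in("top","side"):
    im=manip.camera(n);cv2.imwrite(f"pics/{n}4.png",im[:,:,::-1])
E
```

```text
clock: 6.98
eef_pos: [530.9, 245.9, 230.1]
eef_rot: [3.14, 0.002, -0.021]
wrist_force: [-0.1, 0.0, -3.4]
finger_gap: 43.6
clock: 7.22
eef_pos: [530.9, 245.9, 229.9]
eef_rot: [3.14, 0.003, -0.02]
wrist_force: [0.5, -0.1, -3.9]
finger_gap: 43.8
[530.85316059 245.89046022 229.92540584] [ 3.13996021e+00  2.50870642e-03 -1.95840354e-02] [ 0.53293208 -0.14663212 -3.89617928] [-0.00870859  0.09563886  0.01329226]
```

View pics/wrist4.png

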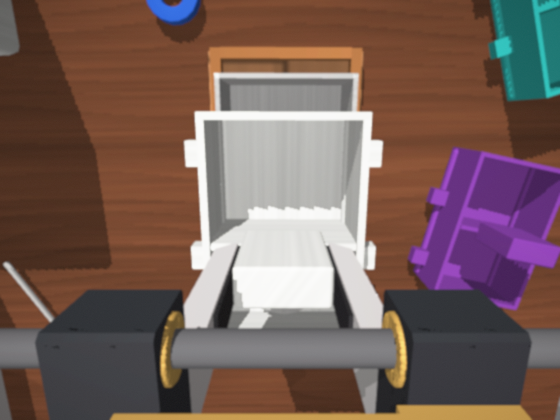

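View pics/side4.png

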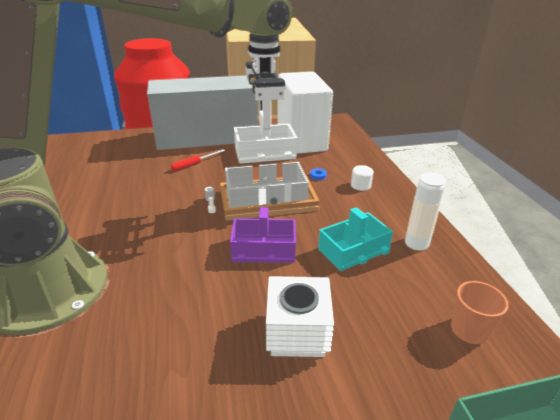

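```bash
python3 - <<'E'
import cv2
im=cv2.imread("pics/wrist4.png")
cv2.imwrite("pics/w4a.png",cv2.resize(im[40:180,180:385],None,fx=3.9,fy=3.9,interpolation=2))
cv2.imwrite("pics/w4b.png",cv2.resize(im[180:315,180:385],None,fx=3.9,fy=3.9,interpolation=2))
E
```

```text
(no output)
```

View pics/w4a.png

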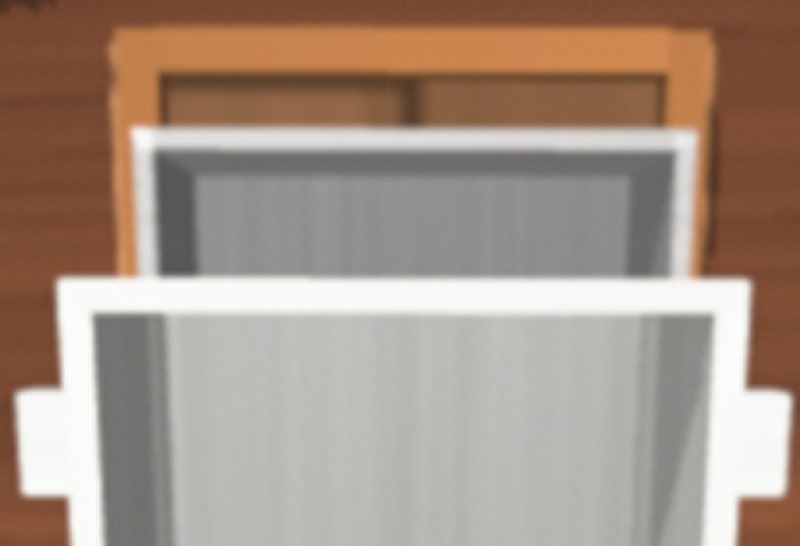

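View pics/w4b.png

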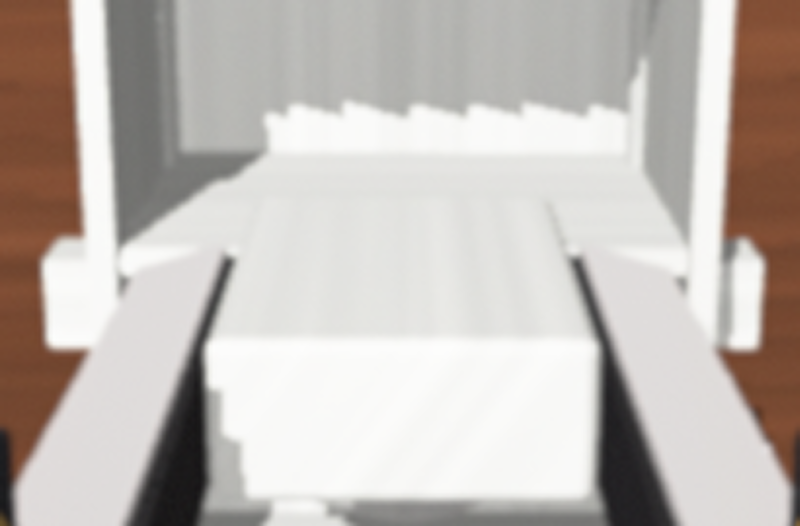

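```bash
cat > fit2.py <<'E'
from h import *
m=manip.camera_model("wrist");T=np.load("w4T.npy")
A=lambda L:np.array(L,float)/3.9+[180,40]-.4
B=lambda L:np.array(L,float)/3.9+[180,180]-.4
n=np.nan
def run(f,x0):
    def res(p):
        return np.nan_to_num(np.concatenate([(proj(m,a,T)-b).ravel() for k,a,b in f(p)]),nan=0.)
    o=least_squares(res,x0,loss='soft_l1')
    for k,a,b in f(o.x): print(k,np.round(proj(m,a,T)-b,1).tolist())
    print(np.round(o.x,4));return o.x
t=run(lambda p:[("rim",c2w(p,[[107,60,86],[107,-60,86]]),A([(133,128),(697,130)]))],[531,245,-.02])
z0=151.9
s=run(lambda p:[("rim",c2w(p,[[75,46,p[3]+60],[75,-46,p[3]+60]]),A([(57,280),(750,280)])),
  ("lugA",c2w(p,[[58,62,p[3]+24],[42,62,p[3]+24],[58,-62,p[3]+24],[42,-62,p[3]+24]]),A([(15,390),(n,496),(793,392),(n,496)])),
  ("lugB",c2w(p,[[-28,62,p[3]+24],[-28,-62,p[3]+24]]),B([(43,348),(765,348)])),
  ("grip",c2w(p,[[10,22,p[3]+112],[10,-22,p[3]+112],[-10,-22,p[3]+112],[-10,22,p[3]+112]]),B([(207,338),(598,338),(598,497),(210,497)]))],[531,245,-.02,z0])
print("cradle end", proj(m,c2w([t[0]+6.4,t[1],-.0197],[[130,78,31],[130,-78,31]]),T)-A([(112,30),(714,32)]))
E
python3 fit2.py
```

```text
rim [[0.1, -0.0], [-0.1, -0.0]]
[ 5.316908e+02  2.439122e+02 -2.280000e-02]
rim [[0.6, -0.4], [-0.6, -0.2]]
lugA [[0.7, 0.5], [nan, -1.2], [-1.3, 0.2], [nan, -1.0]]
lugB [[1.7, -1.1], [-2.7, -1.1]]
grip [[-0.9, 0.1], [1.7, 0.2], [0.1, 1.6], [-0.1, 1.6]]
[ 5.307155e+02  2.464950e+02 -2.100000e-02  1.515942e+02]
cradle end [[-4.87155386 -0.428231  ]
 [ 3.86006086 -0.86631547]]
```

Sorter measured at (530.7, 246.5) and the tote at (531.7, 243.9); the earlier view gave (531.5, 244.7). I'll shift about +0.9/−2.2 mm and go down to about 10 mm above the slots, then look again.

```bash
python3 -m pendant '[{"claw":0.035,"delta_pos":[0.0005,0.001,0.008],"rotation":[0,0,0]},{"claw":0.035,"delta_pos":[0.001,0.0022,0.022],"rotation":[0,0,0]},{"claw":0.035,"delta_pos":[0.001,0.0022,0.037],"rotation":[0,0,0]},{"claw":0.035,"delta_pos":[0.001,0.0022,0.05],"rotation":[0,0,0]},{"claw":0.035,"delta_pos":[0.001,0.0022,0.06],"rotation":[0,0,0]},{"claw":0.035,"delta_pos":[0.001,0.0022,0.066],"rotation":[0,0,0]},{"claw":0.035,"delta_pos":[0.001,0.0022,0.068],"rotation":[0,0,0]},{"claw":0.035,"delta_pos":[0.001,0.0022,0.068],"rotation":[0,0,0]}]' 45
python3 - <<'E'
from h import *
s=manip.read_state()
im=manip.camera("wrist");cv2.imwrite(f"pics/wrist5.png",im[:,:,::-1])
np.save("w5T.npy",tool_T(s)@manip.camera_model("wrist")["T_tool_cam"])
print(s['eef_pos'],s['eef_rot'],s['wrist_force'],s['moment'])
c=im[30:330,160:410,::-1];cv2.imwrite("pics/w5a.png",cv2.resize(c[:150],None,fx=3.2,fy=3.2,interpolation=2));cv2.imwrite("pics/w5b.png",cv2.resize(c[120:270],None,fx=3.2,fy=3.2,interpolation=2))
im=manip.camera("side");cv2.imwrite(f"pics/side5.png",cv2.resize(im[110:220,200:330,::-1],None,fx=5,fy=5,interpolation=2))
E
```

```text
clock: 8.38
eef_pos: [531.8, 243.6, 162.3]
eef_rot: [3.14, 0.002, -0.02]
wrist_force: [-0.0, -0.9, -3.6]
finger_gap: 44.1
[531.83537573 243.64859096 162.33034025] [ 3.14022230e+00  1.80125830e-03 -2.02683126e-02] [-0.01941285 -0.87898478 -3.56802127] [-0.04289579  0.09895036 -0.06383382]
```

View pics/w5a.png

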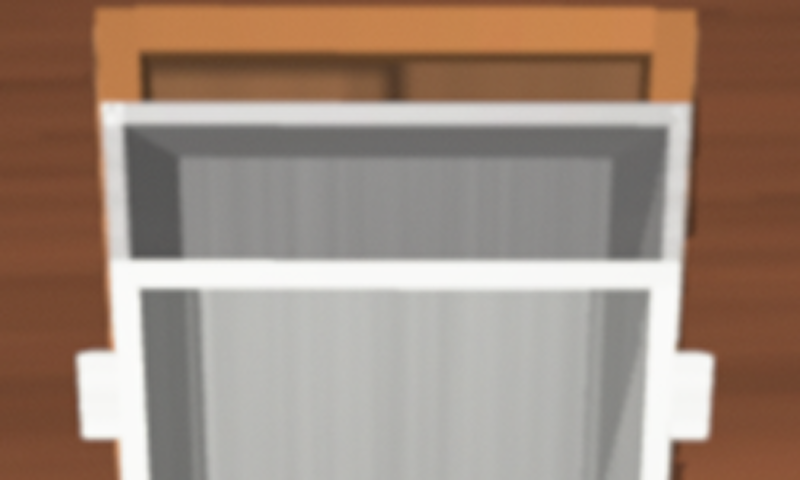

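View pics/w5b.png

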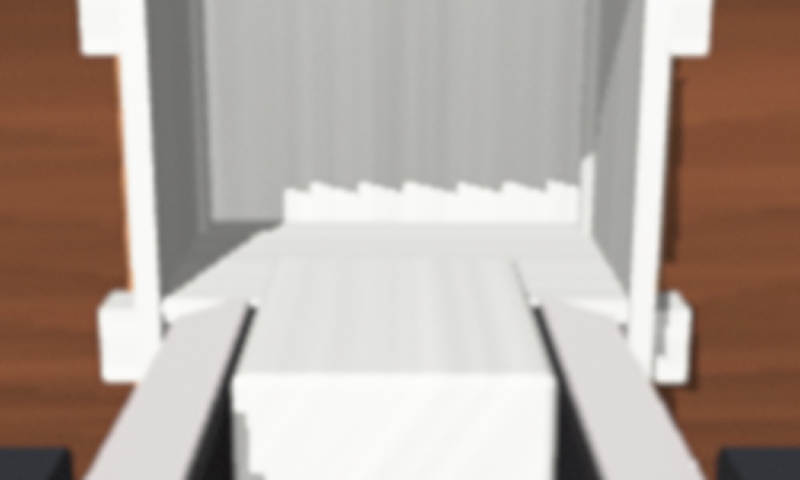

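View pics/side5.png

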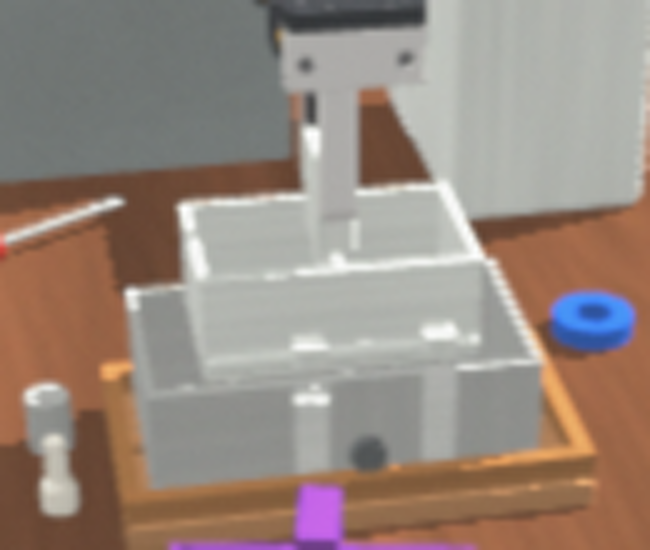

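```bash
sed -e 's/w4T/w5T/' -e 's/^t=run.*//' -e '/^A=/d;/^B=/d;/^z0/,$d' fit2.py > f3.py; cat >> f3.py <<'E'
A=lambda L:np.array(L,float)/3.2+[160,30]-.4
B=lambda L:np.array(L,float)/3.2+[160,150]-.4
t=run(lambda p:[("rim",c2w(p,[[107,60,86],[107,-60,86]]),A([(101,103),(692,103)]))],[531,245,-.02])
s=run(lambda p:[("rim",c2w(p,[[75,46,p[3]+60],[75,-46,p[3]+60]]),A([(110,261),(684,261)])),
  ("lugA",c2w(p,[[58,62,p[3]+24],[42,62,p[3]+24],[58,-62,p[3]+24],[42,-62,p[3]+24]]),A([(77,353),(n,439),(714,353),(n,439)])),
  ("lugB",c2w(p,[[-28,62,p[3]+24],[-28,-62,p[3]+24]]),B([(100,382),(690,384)])),
  ("grip",c2w(p,[[10,22,p[3]+112],[10,-22,p[3]+112]]),B([(234,375),(555,375)]))],[531,245,-.02,84])
E
python3 f3.py
```

```text
rim [[0.5, -0.0], [-0.5, -0.0]]
[ 5.318422e+02  2.437009e+02 -2.010000e-02]
rim [[0.5, -0.4], [-0.9, -0.1]]
lugA [[0.1, 0.3], [nan, -0.9], [-0.1, 0.5], [nan, -0.7]]
lugB [[1.2, -0.3], [-1.3, -0.9]]
grip [[-1.0, 1.0], [2.6, 1.0]]
[ 5.317813e+02  2.440705e+02 -2.180000e-02  8.574890e+01]
```

Sorter and tote x now agree to 0.1 mm, y to 0.4 mm and yaw to 0.002. I'll feel down slowly.

```bash
python3 -m pendant '[{"claw":0.035,"delta_pos":[0,0,0.003],"rotation":[0,0,0]},{"claw":0.035,"delta_pos":[0,0,0.006],"rotation":[0,0,0]},{"claw":0.035,"delta_pos":[0,0,0.0085],"rotation":[0,0,0]},{"claw":0.035,"delta_pos":[0,0,0.0105],"rotation":[0,0,0]},{"claw":0.035,"delta_pos":[0,0,0.012],"rotation":[0,0,0]},{"claw":0.035,"delta_pos":[0,0,0.012],"rotation":[0,0,0]}]' 45; python3 -m pendant '[{"claw":0.035,"delta_pos":[0,0,0.0015],"rotation":[0,0,0]},{"claw":0.035,"delta_pos":[0,0,0.003],"rotation":[0,0,0]},{"claw":0.035,"delta_pos":[0,0,0.003],"rotation":[0,0,0]}]' 45
```

```text
clock: 9.22
eef_pos: [531.8, 243.6, 150.4]
eef_rot: [3.14, 0.002, -0.02]
wrist_force: [0.0, 0.3, -3.6]
finger_gap: 43.7
clock: 9.6
eef_pos: [531.8, 243.6, 147.3]
eef_rot: [3.14, 0.002, -0.02]
wrist_force: [0.0, 0.4, -4.2]
finger_gap: 43.6
```

The lugs are in the slots with no contact force. I'll carry on to just above the balls, at TCP z about 120.

```bash
python3 -m pendant '[{"claw":0.035,"delta_pos":[0,0,0.003],"rotation":[0,0,0]},{"claw":0.035,"delta_pos":[0,0,0.006],"rotation":[0,0,0]},{"claw":0.035,"delta_pos":[0,0,0.009],"rotation":[0,0,0]},{"claw":0.035,"delta_pos":[0,0,0.012],"rotation":[0,0,0]},{"claw":0.035,"delta_pos":[0,0,0.012],"rotation":[0,0,0]}]' 45; python3 -m pendant '[{"claw":0.035,"delta_pos":[0,0,0.003],"rotation":[0,0,0]},{"claw":0.035,"delta_pos":[0,0,0.006],"rotation":[0,0,0]},{"claw":0.035,"delta_pos":[0,0,0.009],"rotation":[0,0,0]},{"claw":0.035,"delta_pos":[0,0,0.012],"rotation":[0,0,0]},{"claw":0.035,"delta_pos":[0,0,0.014],"rotation":[0,0,0]},{"claw":0.035,"delta_pos":[0,0,0.014],"rotation":[0,0,0]}]' 45
```

```text
clock: 10.22
eef_pos: [531.6, 243.6, 135.0]
eef_rot: [3.14, 0.002, -0.02]
wrist_force: [-0.2, 0.3, -4.1]
finger_gap: 43.8
clock: 10.98
eef_pos: [531.6, 243.5, 120.8]
eef_rot: [3.14, 0.003, -0.02]
wrist_force: [-0.5, 0.4, -4.2]
finger_gap: 44.0
```

```bash
python3 -m pendant '[{"claw":0.035,"delta_pos":[0,0,0.0015],"rotation":[0,0,0]},{"claw":0.035,"delta_pos":[0,0,0.003],"rotation":[0,0,0]},{"claw":0.035,"delta_pos":[0,0,0.0045],"rotation":[0,0,0]},{"claw":0.035,"delta_pos":[0,0,0.0045],"rotation":[0,0,0]}]' 55; python3 -m pendant '[{"claw":0.035,"delta_pos":[0,0,0.001],"rotation":[0,0,0]},{"claw":0.035,"delta_pos":[0,0,0.002],"rotation":[0,0,0]},{"claw":0.035,"delta_pos":[0,0,0.002],"rotation":[0,0,0]}]' 55
```

```text
clock: 11.48
eef_pos: [531.5, 243.5, 116.2]
eef_rot: [3.14, 0.003, -0.02]
wrist_force: [-0.7, -0.8, -3.6]
finger_gap: 43.2
clock: 11.85
eef_pos: [531.8, 243.6, 114.9]
eef_rot: [3.14, 0.002, -0.02]
wrist_force: [-2.1, -0.3, 3.9]
finger_gap: 43.5
```

```bash
python3 -m pendant '[{"claw":0.035,"delta_pos":[0,0,0.001],"rotation":[0,0,0]},{"claw":0.035,"delta_pos":[0,0,0.002],"rotation":[0,0,0]},{"claw":0.035,"delta_pos":[0,0,0.002],"rotation":[0,0,0]}]' 55
```

```text
clock: 12.22
eef_pos: [532.2, 243.8, 113.9]
eef_rot: [3.141, 0.0, -0.02]
wrist_force: [-1.7, -1.0, 7.5]
finger_gap: 43.9
```

```bash
python3 -m pendant '[{"claw":0.035,"delta_pos":[0,0,0.0015],"rotation":[0,0,0]},{"claw":0.035,"delta_pos":[0,0,0.003],"rotation":[0,0,0]},{"claw":0.035,"delta_pos":[0,0,0.003],"rotation":[0,0,0]}]' 55
```

```text
clock: 12.6
eef_pos: [532.7, 243.9, 111.8]
eef_rot: [3.141, -0.002, -0.02]
wrist_force: [0.8, -0.9, 3.7]
finger_gap: 44.0
```

```bash
python3 -m pendant '[{"claw":0.035,"delta_pos":[-0.0005,0,0.0015],"rotation":[0,0,0]},{"claw":0.035,"delta_pos":[-0.0005,0,0.003],"rotation":[0,0,0]},{"claw":0.035,"delta_pos":[-0.0005,0,0.003],"rotation":[0,0,0]}]' 55; python3 - <<'E'
from h import *
s=manip.read_state();print(s['eef_pos'],s['wrist_force'],s['moment'])
im=manip.camera("wrist");cv2.imwrite(f"pics/wrist6.png",im[:,:,::-1])
np.save("w6T.npy",tool_T(s)@manip.camera_model("wrist")["T_tool_cam"])
im=manip.camera("side");cv2.imwrite(f"pics/side6.png",cv2.resize(im[110:220,200:330,::-1],None,fx=5,fy=5,interpolation=2))
E
```

```text
clock: 12.98
eef_pos: [532.8, 243.8, 109.2]
eef_rot: [3.141, -0.003, -0.02]
wrist_force: [2.6, -1.4, 3.1]
finger_gap: 43.6
[532.79317627 243.78022124 109.18611313] [ 2.55561341 -1.41678153  3.11361906] [-0.49348122 -0.51497481 -0.01391691]
```

View pics/wrist6.png

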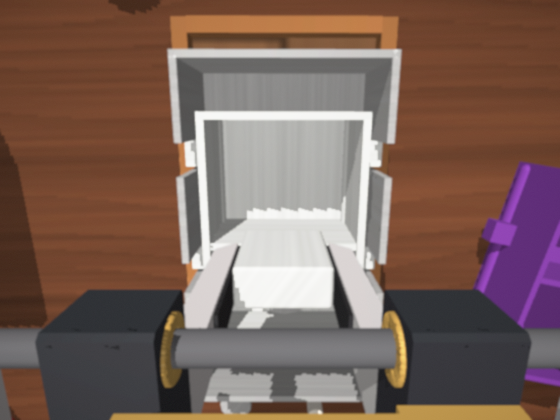

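View pics/side6.png

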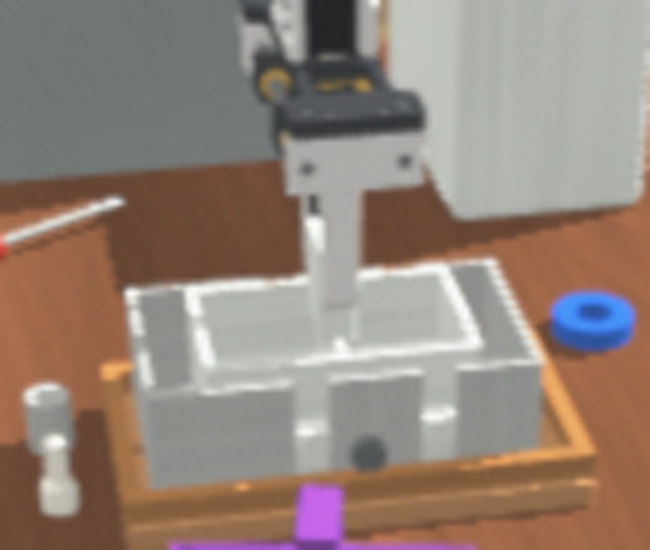

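```bash
python3 -m pendant '[{"claw":0.035,"delta_pos":[0.0003,0,0.0015],"rotation":[0,0,0]},{"claw":0.035,"delta_pos":[0.0003,0,0.003],"rotation":[0,0,0]},{"claw":0.035,"delta_pos":[0.0003,0,0.003],"rotation":[0,0,0]}]' 55
```

```text
clock: 13.45
eef_pos: [532.8, 243.7, 105.1]
eef_rot: [3.141, -0.002, -0.02]
wrist_force: [3.0, -0.4, -5.7]
finger_gap: 43.4
```

The balls are passed: the force is back to −5.7 N, which is the tote's weight. About 7 mm remain.

```bash
python3 -m pendant '[{"claw":0.035,"delta_pos":[0.0005,0,0.0015],"rotation":[0,0,0]},{"claw":0.035,"delta_pos":[0.0005,0,0.003],"rotation":[0,0,0]},{"claw":0.035,"delta_pos":[0.0005,0,0.0045],"rotation":[0,0,0]},{"claw":0.035,"delta_pos":[0.0005,0,0.0045],"rotation":[0,0,0]}]' 55;python3 -m pendant '[{"claw":0.035,"delta_pos":[0,0,0.001],"rotation":[0,0,0]},{"claw":0.035,"delta_pos":[0,0,0.002],"rotation":[0,0,0]},{"claw":0.035,"delta_pos":[0,0,0.002],"rotation":[0,0,0]}]' 55
```

```text
clock: 13.95
eef_pos: [532.9, 243.5, 99.8]
eef_rot: [3.141, -0.001, -0.02]
wrist_force: [1.8, 0.2, -10.0]
finger_gap: 43.9
clock: 14.32
eef_pos: [532.9, 243.6, 98.1]
eef_rot: [3.141, -0.001, -0.02]
wrist_force: [-1.2, -0.8, -2.1]
finger_gap: 43.8
```

```bash
python3 -m pendant '[{"claw":0.035,"delta_pos":[0,0,0.001],"rotation":[0,0,0]},{"claw":0.035,"delta_pos":[0,0,0.0015],"rotation":[0,0,0]},{"claw":0.035,"delta_pos":[0,0,0.0015],"rotation":[0,0,0]}]' 55; python3 - <<'E'
from h import *
s=manip.read_state();print(s['eef_pos'],s['eef_rot'],s['wrist_force'],s['moment'])
E
```

```text
clock: 14.7
eef_pos: [533.1, 243.6, 98.0]
eef_rot: [3.141, -0.002, -0.02]
wrist_force: [-6.1, -4.1, 11.0]
finger_gap: 43.4
[533.0578881  243.57273608  98.0098812 ] [ 3.14109923e+00 -1.66763058e-03 -2.03756730e-02] [-6.08512895 -4.10100865 11.03185748] [-0.51418303  1.61159969  0.09875758]
```

It stops solidly at TCP z = 98.0, exactly the expected home (152 − 54), with about 15 N of press. I'll ease off and check that it is level before letting go.

```bash
python3 -m pendant '[{"claw":0.035,"delta_pos":[-0.0003,0,0],"rotation":[0,0,0]},{"claw":0.035,"delta_pos":[-0.0003,0,0],"rotation":[0,0,0]}]' 55; python3 - <<'E'
from h import *
im=manip.camera("wrist");cv2.imwrite(f"pics/wrist7.png",im[:,:,::-1])
im=manip.camera("side");cv2.imwrite(f"pics/side7.png",cv2.resize(im[110:220,200:330,::-1],None,fx=5,fy=5,interpolation=2))
E
```

```text
clock: 14.95
eef_pos: [533.0, 243.6, 98.2]
eef_rot: [3.141, -0.002, -0.02]
wrist_force: [0.4, -0.5, -0.2]
finger_gap: 43.7
```

View pics/wrist7.png

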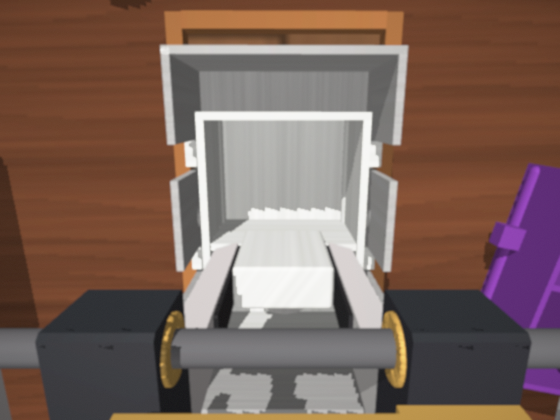

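View pics/side7.png

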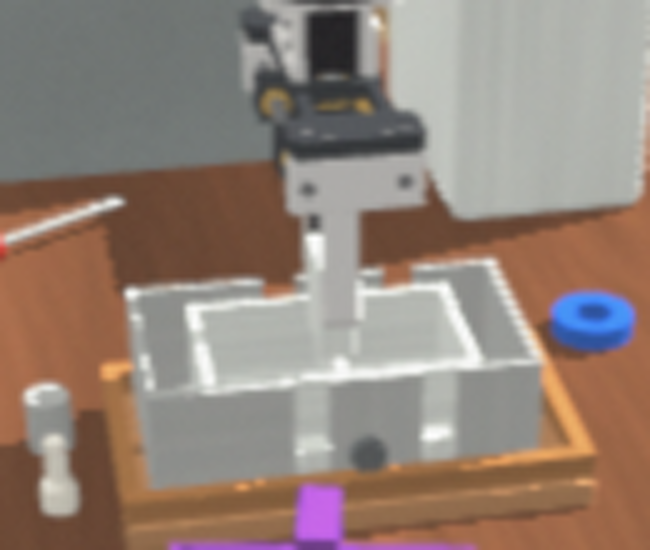

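Level and fully home in both views; lug tops are low in the slots at side-crop (312,442) and (437,432). The force is near zero, so I'll release.

```bash
python3 -m pendant '[{"claw":0.05,"delta_pos":[0,0,0],"rotation":[0,0,0]},{"claw":0.065,"delta_pos":[0,0,0],"rotation":[0,0,0]},{"claw":0.08,"delta_pos":[0,0,0],"rotation":[0,0,0]},{"claw":0.08,"delta_pos":[0,0,0],"rotation":[0,0,0]}]' 10; python3 -m pendant '[{"claw":0.08,"delta_pos":[0,0,-0.004],"rotation":[0,0,0]},{"claw":0.08,"delta_pos":[0,0,-0.012],"rotation":[0,0,0]},{"claw":0.08,"delta_pos":[0,0,-0.025],"rotation":[0,0,0]},{"claw":0.08,"delta_pos":[0,0,-0.045],"rotation":[0,0,0]},{"claw":0.08,"delta_pos":[0,0,-0.07],"rotation":[0,0,0]},{"claw":0.08,"delta_pos":[0,0,-0.1],"rotation":[0,0,0]},{"claw":0.08,"delta_pos":[0,0,-0.13],"rotation":[0,0,0]},{"claw":0.08,"delta_pos":[0,0,-0.15],"rotation":[0,0,0]},{"claw":0.08,"delta_pos":[0,0,-0.15],"rotation":[0,0,0]}]'; python3 - <<'E'
from h import *
s=manip.read_state()
im=manip.camera("wrist");cv2.imwrite(f"pics/wrist8.png",im[:,:,::-1])
np.save("w8T.npy",tool_T(s)@manip.camera_model("wrist")["T_tool_cam"])
for n in("side","top"):
    im=manip.camera(n);cv2.imwrite(f"pics/{n}8.png",im[:,:,::-1])
    if n=="side":cv2.imwrite(f"pics/side8c.png",cv2.resize(im[110:220,200:330,::-1],None,fx=5,fy=5,interpolation=2))
E
```

```text
clock: 15.55
eef_pos: [533.0, 243.6, 98.1]
eef_rot: [3.141, -0.002, -0.02]
wrist_force: [-0.2, -0.2, 0.3]
finger_gap: 76.8
clock: 16.68
eef_pos: [533.0, 243.9, 250.2]
eef_rot: [-3.141, -0.005, -0.02]
wrist_force: [0.6, -0.4, -0.3]
finger_gap: 80.1
```

View pics/wrist8.png

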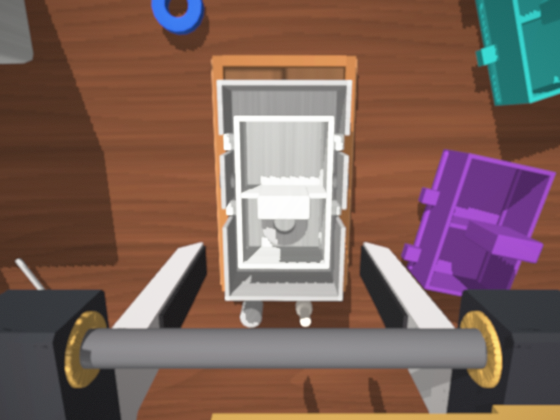

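View pics/side8c.png

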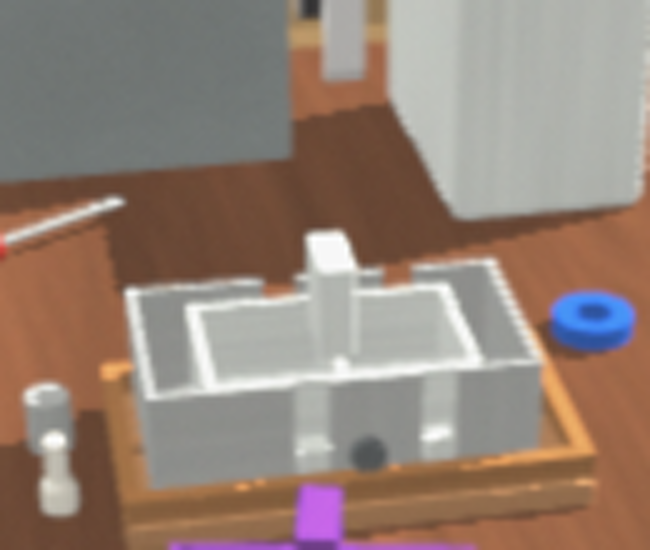

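View pics/top8.png

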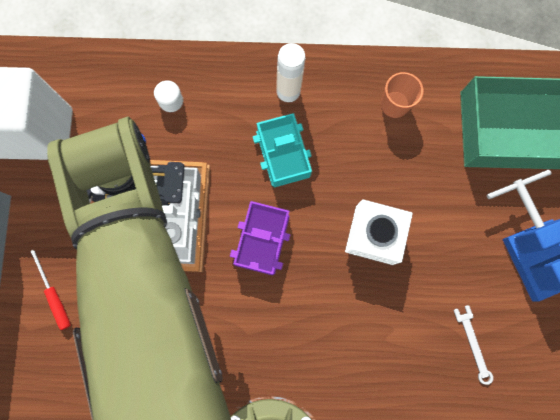

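The wrist view shows the sorter nested with the ring visible in it at (285,225). The side crop shows the rim parallel to the larger tote's. Socket, plug, barrel and the look-alikes are where they started. I'll hand it in.

```bash
python3 -c "
from cell import manip
print(manip.sign_off(), manip.read_state()['clock'])"
```

```text
the job is handed in; nothing more can be done
the job is handed in; nothing more can be done
```

The small tote is nested fully home in the larger tote, turned half a turn, with the bearing ring still in it. I handed the job in at about 16.8 s of the 61 s allowed.

- **Lift and turn:** I pinched the grip block across its 44 mm side, lifted it about 80 mm clear and turned it half a turn.
- **Lining up:** By camera the larger tote stood about 6.4 mm off centre towards −x. The lugs went into the slots with no contact force.
- **Pressing home:** It went down past the sprung balls in steps of 1 to 3 mm, with about 12 N of press. It came to a solid stop at a tool height of 98.0 mm, exactly the expected home height.
- **Release:** I eased the force to about zero before opening the fingers, then backed away to about 150 mm above.

**Final checks:**
- The side and wrist pictures show the tote level and down in the slots, with the ring in its compartment. I judged level by eye and from the tool angle; I did not measure it separately.
- The socket, plug, barrel and look-alikes appear where they started.

**Disagreements and small forces:**
- The first top and side fit disagreed with the wrist view by about 4 mm in y. I used the wrist view, and the grasp confirmed it.
- The tool drifted about 1.3 mm in +x while pressing, so the larger tote may have slid by about that much.
- At the stop, the force readings reached about 11 N vertically (roughly 15 N of press) and 6 N sideways, before I eased off.

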